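Half-light exposure of a resin repair under a sprung UV lamp shutter

TASK

The resin repair on the upturned bowl master is due its half-light exposure under the UV lamp. First check that it is cool: take the infrared thermometer, point it straight at the amber patch from about 3 to 12 cm without touching the master, keep it steady for a good second, and lay it back down on its blue mat the way it lay, not dropping it. Then pull the lamp's sprung shutter by its red grip to half open, never nearly wide open, keep it there for at least three seconds and finish while still holding it at half against the spring, leaving the master and everything else on the bench where they are.

Things in the scene. Friction and masses are not known exactly. Their poses are not given: they have to be found in the camera images.
- lamp: Fixed bench UV lamp; front is its -x. Origin: under the centre of its grey base plate (260 x 200 x 15 mm in x, y, z). Steel column (30 mm thick, 381 high) at x +112. White finned head over the plate: z 200 to 299, x -55 to 55, y -60 to 60 mm. Dark shutter cassette right under it: z 175 to 200, x -75 to 75, y -75 to 75 mm. The shutter's tongue comes out on the lamp's +y side.
- shutter (a joint): Opening of the lamp's sliding shutter in m: 0 shut (as it starts), 0.035 half, 0.070 wide open at the stop. It opens along the lamp's own +y, out of the cassette. Its spring always pulls it shut: about 4 N when shut, 8.5 N at half, 13 N wide open. A red line across the tongue meets the cassette's edge at half; black ticks mark the quarters.
- shutter_grip (a point): Point to grip on the shutter's red upright post (22 mm diameter, 50 mm tall, 28 mm cap) that stands on the flat tongue (84 mm wide, top at z 192 mm). On the post's axis at z 222 mm, 32 mm below the cap's top. Shut, it is at x 0, y 140 mm in the lamp's frame: 65 mm out of the cassette, 80 mm from the head's side. It moves with the shutter.
- bowl_master: Loose white plaster master of an eight-sided bowl, upside down on the lamp's base plate under the head, 0.8 kg: 190 mm across the flats at the bottom, facets sloping in at 45 degrees to a 70 mm flat foot 80 mm up. Origin: centre of its underside. The facet with the patch is on its -x side, at about the lamp's front.
- patch: Amber resin patch, a disc 40 mm in diameter in the middle of the master's front facet, just in front of the lamp head as seen from above. Origin: its centre, 68 mm along -x and 39 mm up in the master's frame (z about 54 mm over the bench). Its z axis points out of the facet, forward and upward at 45 degrees.
- thermometer: Loose yellow pistol-type infrared thermometer lying on its side, 0.18 kg. Origin: under the barrel's middle, on its underside. x runs along the barrel to the lens (x -67 to +69 mm); its yellow part (x -60 to +40) is 42 mm wide in y, 36 mm tall. The black handle, 34 mm wide, 30 mm thick, leaves the barrel's rear sideways to -y (x -65 to -15, out to y -105).
- thermo_lens (a point): Centre of the thermometer's lens at the front end of the barrel: x 69, y 0, z 18 mm in the thermometer's frame. It looks straight along the thermometer's +x; axes as the thermometer's.
- thermo_grip (a point): Good place to grip the thermometer from above, across the barrel (fingers closing along its y, 42 mm wide): x 22, y 0, z 24 mm in the thermometer's frame, just ahead of the handle and trigger; the lens is 47 mm ahead of it and 6 mm lower.
- mat: Fixed blue rubber instrument mat, 200 x 190 mm (x, y), 6 mm thick; origin: centre of its underside. The thermometer lies on it.
- black_bowl: bystander: black rubber mixing bowl, 156 mm across, 105 mm high, standing; origin under its centre
- small_bowl: bystander: smaller black rubber bowl, 124 mm across, 85 mm high, standing; origin under its centre
- resin_bottle: bystander: amber bottle, 64 mm in diameter, 170 mm tall, standing; origin under its centre
- paper_cup: bystander: black drinking cup, 80 mm across, 105 mm tall, standing; origin under its centre
- silicone_mould: bystander: pink round silicone mould, 116 mm across, 28 mm high; origin under its centre
- spatula: bystander: spatula lying flat along its x; origin under its middle
- brush: bystander: brush lying flat along its x; origin under its middle

How it is judged (in metres and radians):
On the way, in this order (a step that is already met when the one before it is completed fails the run):
1. the held thermometer points at the amber patch from the front (line of sight within 15 mm of its centre, lens 25 to 130 mm away) and is kept steady for one second (y of patch in the frame of thermo_lens between -0.015 and 0.015 m and z of patch in the frame of thermo_lens between -0.015 and 0.015 m and x of patch in the frame of thermo_lens between 0.025 and 0.13 m and z of thermo_lens in the frame of patch above 0.012 m and contact force between the fingers and thermometer above 1 N and linear speed of thermometer below 0.03 m/s and angular speed of thermometer below 0.25 rad/s), for 1 s.
2. the thermometer lies on its mat on its side as before, released (horizontal distance between thermometer and mat below 0.085 m and contact force between thermometer and mat above 0.3 N and angle between thermometer's own z axis and vertical below 0.25 rad and linear speed of thermometer below 0.02 m/s and contact force between the fingers and thermometer below 0.05 N), for 0.2 s.
3. the fingers hold the shutter half open (35 mm, give or take 6 mm) for three seconds (value of joint shutter between 0.029 and 0.041 m and contact force between the fingers and shutter above 3 N), for 3 s.
At the end, for the whole second after the job is handed in: The program finishes while holding: the fingers hold the shutter still between 29 and 41 mm open (half is 35 mm) against its spring, with more than 3 N on it; the thermometer lies released on its side on the mat, its origin within 85 mm of the mat's centre; the master has moved less than 15 mm (all of step 2 and all of step 3 and velocity of joint shutter between -0.02 and 0.02 m/s and distance of bowl_master from where it was at the start of the episode below 0.015 m); the arm keeps its last pose, push and grip.
It fails at once if the shutter is pulled nearly wide open (more than 60 of 70 mm) (value of joint shutter above 0.06 m).
It fails at once if the thermometer touches the master (contact force between thermometer and bowl_master above 1 N).
It fails at once if the master is shifted by more than 15 mm or tipped (distance of bowl_master from where it was at the start of the episode above 0.015 m or angle between bowl_master's own z axis and vertical above 0.15 rad).
It fails at once if the thermometer is dropped (falls free by more than about 2 cm) (linear speed of thermometer above 0.6 m/s and contact force between the fingers and thermometer below 0.05 N).
It fails at once if a bystander is moved by more than 30 mm or knocked over (distance of any of black_bowl, small_bowl, resin_bottle, paper_cup, silicone_mould, spatula, brush from where it was at the start of the episode above 0.03 m or angle between any of black_bowl, small_bowl, resin_bottle, paper_cup's own z axis and vertical above 0.5 rad).
It also fails if it takes over 72 s, if anything falls off the work surface, if the arm or the gripper's body presses on something with over 40 N, if the wrist force passes 120 N, or if a joint passes its speed limit or range.

ROBOT

A 6-joint arm with a two-finger parallel gripper is mounted at the origin on the work surface. World frame = base frame: x ahead of the robot, y to its left, z up, the work surface at z = 0. Lengths are in mm, angles in rad, forces in N, time in s.
With the tool pointing down it reaches from about 350 to 1000 mm from the base axis. Payload 7.1 kg.
Tool frame: the origin (TCP) lies midway between the tips of the shut fingers; the grasp point (between the pads) lies 19 mm behind it (hold_point_z is the z of the grasp point in the tool frame, in mm); z points along the fingers, x is the direction in which the jaws open and shut, and the axes are right-handed (so a half turn about z gives the same grasp; the last joint's range is limited). The gripper opens to 85 mm and grips with 20 to 120 N. Pads are 22 mm wide; open, the fingers measure 114 mm over their backs; the gripper's body (76 mm by 85 mm) begins 54 mm behind the grasp point. The pads swing forward as they close: fully open they stand 13 mm farther back than shut.
Start: joints at [-1.35, 0.423, 1.63, -0, 1.089, -0.019], TCP at [148.462, -607.095, 231.319] pointing down, gripper open.
Joint ranges: [-3, 3], [-0.9, 2.11], [0.09, 2.58], [-1.31, 4.45], [0.11, 2.69], [-2.54, 2.54]. Speed limits (rad/s): [2.39, 2.39, 3.01, 3.14, 3.14, 3.14].

INTERFACE

Orientations are given as a rotation vector (axis times angle).
In Python, from cell import get_state, camera, job_done, hold_point_z gives the robot as it stands. The module is installed in compiled form; this text tells all that it offers.
- The arm moves only by the shell command python3 -m creep 'ROWS' [OPENING] [FORCE]. ROWS is JSON, a list of rows, each a list of 2 entries, a list of its own where there are three numbers: the shift along the tool's x, y, z in mm, then the turn, a rotation vector about the tool's x, y, z in degrees. In form: [[[x, y, z], [ax, ay, az]], ...]. A call has 1 to 10 rows; each row is the pose to reach, as a shift and turn from the pose measured when the call began, along the tool's axes at that moment; what a row does not reach only later rows make up. A row lasts 1/12 s, in which the tool goes at most 41.7 mm and 7.16 degrees, less where a joint would pass 70% of its speed; a pose out of reach is approached as far as the arm can. A call with a gripper value outside its range is refused whole. OPENING is the finger opening in mm, from 0 to 85.4, set as the call begins (- or left out, the last holds). The fingers move at their own pace and stop on an object; FORCE is the grip in N (left out, the last holds). Time passes only in rows, so rows that repeat a pose let the fingers close. It gives the time, the measured TCP pose, the force and the opening at its end, in the units of the state.
- get_state(): the state, without advancing time (a new reading comes with each control period).
- camera(name): name is "scene" or "top" or "wrist"; returns a dict with "pixels" (420x560x3 uint8, blue, green, red), "fx", "fy", "cx", "cy" (pixels), "distortion" ([k1, k2, p1, p2, k3] as OpenCV has them; the pictures are not rectified), "R" (3x3) and "t" (3): a world point X has camera coordinates R X + t. Camera axes: x right, y down, z forward; pixel columns grow to the right and rows downward; lengths in mm; the calibration is good to about 2 mm. A picture is of the moment at which its call begins. There is no depth.
- job_done(): hands the job in, once; it reports no verdict.
The state is a dict: "time": time; "joint_positions": joint angles; "qvel": joint speeds; "effort": joint torques, N m; "position": TCP position; "orientation": TCP orientation; "wrist_force": force on the tool from outside, world axes, zero at the start; "torque": the same for the moment, N m; "gripper_width": finger opening in mm.
Only numpy, scipy, OpenCV 4.12 (cv2) and the standard library are available. Lean on these libraries where they do the work, as an engineer would, in place of code of your own. Each camera call takes 0.05 s, during which the arm holds its last target.

## Working session

There is one attempt and no reset: what is moved stays moved. The work goes in short steps, Python scripts to look and compute and a shell command to move; the robot and the scene stay as the last step left them, time stands still between calls to the robot, and variables do not carry over. Pictures are saved under pics/ and viewed, and the job is handed in when it is done.

```bash
mkdir -p pics
cat > h.py <<'E'
import numpy as np, cv2
from cell import get_state, camera, job_done, hold_point_z
from scipy.spatial.transform import Rotation as Ro
def snap(n,f):
    c=camera(n); cv2.imwrite('pics/'+f+'.png',c['pixels']); return c
def K(c): return np.array([[c['fx'],0,c['cx']],[0,c['fy'],c['cy']],[0,0,1.]]),np.array(c['distortion'],float)
def ray(c,u,v):
    k,d=K(c); p=cv2.undistortPoints(np.array([[[u,v]]],float),k,d)[0,0]
    R=np.array(c['R']);t=np.array(c['t']).ravel()
    o=-R.T@t; r=R.T@np.array([p[0],p[1],1]); return o,r/np.linalg.norm(r)
def onz(c,u,v,z):
    o,r=ray(c,u,v); return o+r*(z-o[2])/r[2]
def proj(c,X):
    k,d=K(c); rv=cv2.Rodrigues(np.array(c['R'],float))[0]
    return cv2.projectPoints(np.array(X,float).reshape(-1,1,3),rv,np.array(c['t'],float).reshape(3,1),k,d)[0].reshape(-1,2)
def tri(c1,p1,c2,p2):
    o1,r1=ray(c1,*p1);o2,r2=ray(c2,*p2)
    A=np.stack([r1,-r2],1);s=np.linalg.lstsq(A,o2-o1,rcond=None)[0]
    a=o1+s[0]*r1;b=o2+s[1]*r2; return (a+b)/2,np.linalg.norm(a-b)
E
python3 - <<'E'
from h import *
print(get_state(), hold_point_z)
for n in ['scene','top','wrist']:
    c=snap(n,n+'0'); print(n,-np.array(c['R']).T@np.array(c['t']).ravel(),np.array(c['R'])[2])
E
```

```text
{'time': 0.0, 'joint_positions': array([-1.35000227e+00,  4.23836567e-01,  1.63071484e+00,  1.90154713e-05,
        1.08862102e+00, -1.89845563e-02]), 'qvel': array([ 3.95190512e-04, -2.68331311e-04,  8.52468151e-05,  1.47070147e-04,
        5.62076520e-05,  7.52479746e-04]), 'effort': array([-1.88661012e-03, -5.57395792e+01, -2.81745332e+01, -1.34222128e-04,
        7.49136874e-03,  2.10246199e-06]), 'position': array([ 148.34483041, -606.55619848,  230.53861348]), 'orientation': array([-2.47038024e+00,  1.93919191e+00,  1.90517767e-03]), 'wrist_force': array([ 0.34588637, -0.76785614,  0.17214218]), 'torque': array([ 0.02645768, -0.00291813,  0.02869266]), 'gripper_width': 85.52719120036333} -18.700000000000003
scene [1162.27693168 -236.29844532 1187.50936144] [-0.52161961  0.22514527 -0.82293535]
top [ 298.2946252    44.35330318 1505.31885892] [ 0.15893541  0.02192265 -0.98704556]
wrist [ 224.59812576 -588.9909037   374.74469515] [-0.30067651 -0.0713439  -0.95105399]
```

View pics/scene0.png

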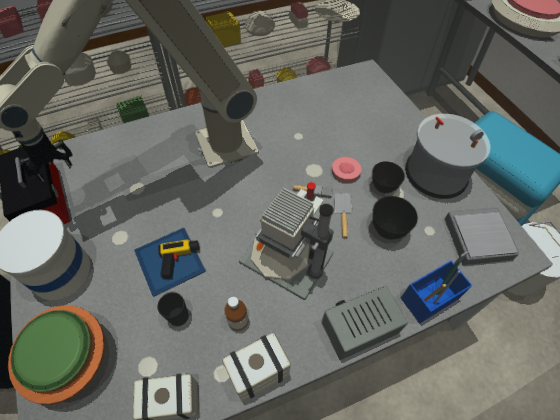

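View pics/top0.png

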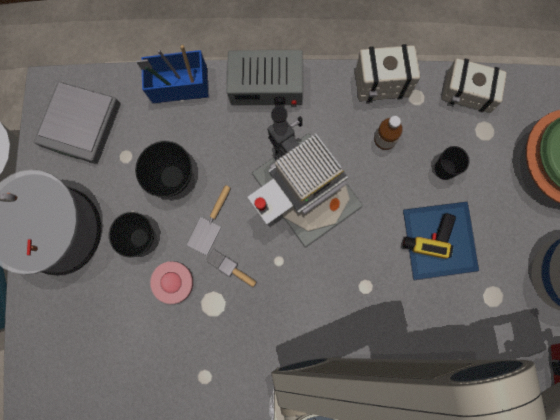

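View pics/wrist0.png

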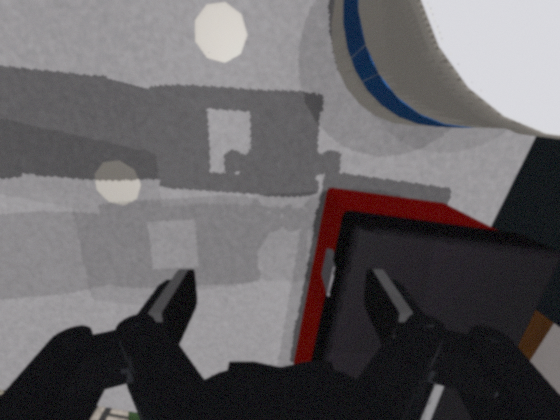

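Top view: thermometer at about (433,247) with the lens toward the left (405,243) and the handle going up to (446,225). The patch is at (335,204), the red post cap at (261,204), and the lamp column at (280,120). I'll zoom in on these next.

Run:
```python
from h import *
for n,(x0,y0,w,h) in dict(top=(235,95,260,190),scene=(130,170,215,135)).items():
    im=cv2.imread(f'pics/{n}0.png')[y0:y0+h,x0:x0+w]
    cv2.imwrite(f'pics/{n}0z.png',cv2.resize(im,None,fx=3,fy=3,interpolation=cv2.INTER_CUBIC))
ims={n:cv2.imread(f'pics/{n}0.png') for n in['top','scene']}
for n,im in ims.items():
    hsv=cv2.cvtColor(im,cv2.COLOR_BGR2HSV)
    for nm,lo,hi in [('yellow',(22,150,120),(34,255,255)),('orange',(6,150,90),(18,255,255)),('red',(0,180,100),(4,255,255)),('red2',(174,150,90),(180,255,255)),('blue',(98,120,40),(115,255,200))]:
        m=cv2.inRange(hsv,lo,hi); k,l,s,ce=cv2.connectedComponentsWithStats(m)
        for i in range(1,k):
            if s[i,4]>12: print(n,nm,s[i],ce[i].round(1))
```

```text
top yellow [414 238  37  20 296] [431.3 246. ]
top orange [532 112  28  23 139] [544.1 122.9]
top orange [527 136  33  66 343] [538.4 169.3]
top orange [330 198   9  13  85] [334.1 204. ]
top red [256 199   9  10  62] [259.9 203. ]
top red [433 234   3   5  14] [434.1 236.1]
top red [ 28 240   3  14  27] [ 28.6 246.7]
top blue [ 142   50   66   53 2503] [175.3  77.8]
top blue [ 404  203   74   76 2664] [445.1 238.3]
top blue [551 241   9   7  22] [555.  244.4]
top blue [542 249  18  56 254] [548.4 276.8]
top blue [410 250   7   6  13] [412.5 253.5]
top blue [  0 283   6   6  18] [  2.9 285.6]
top blue [  0 303   5   5  14] [  1.5 305.3]
scene yellow [227  12  11  12  29] [232.4  17.3]
scene yellow [ 56 132   5   6  13] [ 57.6 134. ]
scene yellow [160 240  30  14 179] [175.8 247.6]
scene orange [189  91   5   8  22] [190.7  94.4]
scene orange [257 242   7   8  40] [259.6 245.7]
scene orange [226 301  19  18 194] [235.6 311.5]
scene orange [   8  306   96   98 1828] [ 66.8 363.5]
scene red [307 183   8   6  40] [310.8 185.5]
scene red [174 254   3   5  14] [174.9 256.1]
scene blue [ 135  229   70   67 1937] [167.  264.2]
scene blue [ 25 241  57  51 552] [ 61.5 274.5]
scene blue [ 401  261   71   62 1988] [433.7 292.1]
scene blue [446 268  13  17  29] [452.2 275.1]
```

View pics/top0z.png

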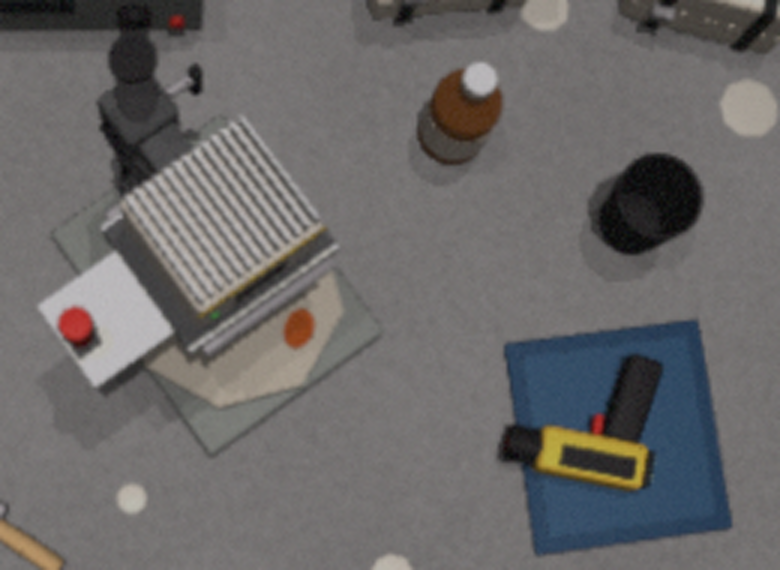

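View pics/scene0z.png

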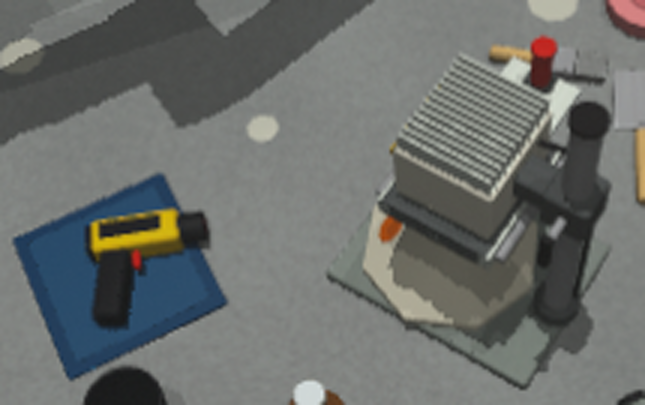

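Run:
```python
from h import *
import pickle
c={n:camera(n) for n in['top','scene']}
z=lambda u,v:(235+(u+.0)/3,95+v/3)
B,Rr,L=[onz(c['top'],*z(*p),15) for p in[(210,453),(382,330),(52,237)]]
print('corners',B,Rr,L,np.linalg.norm(B-Rr),np.linalg.norm(B-L))
print('ang y',np.degrees(np.arctan2(*(B-Rr)[[1,0]])),'ang x',np.degrees(np.arctan2(*(L-B)[[1,0]])))
cen=(Rr+L)/2; print('centre',cen)
zs=lambda u,v:(130+u/3,170+v/3)
Bs,Rs,Ls=[onz(c['scene'],*zs(*p),15) for p in[(328,275),(527,385),(608,250)]]
print('scene front-right,back-right corners',Bs,Rs,np.linalg.norm(Bs-Rs),np.degrees(np.arctan2(*(Rs-Bs)[[1,0]])))
print('patch',tri(c['top'],(334.2,204),c['scene'],(259.7,245.7)), onz(c['top'],334.2,204,54),onz(c['scene'],259.7,245.7,54))
print('cap top',onz(c['top'],*z(76,324),254),onz(c['scene'],*zs(544,46),254))
# thermometer: yellow top face corners at mat 6 + 36
for q in [(543,427),(649,449),(643,488),(536,470)]: print('yel',onz(c['top'],*z(*q),42))
for q in [(92,225),(178,211)]: print('yels',onz(c['scene'],*zs(*q),42))
for q in [(505,343),(697,321),(731,525),(538,553)]: print('mat',onz(c['top'],*z(*q),6))
```

```text
corners [441.50033426  27.96178519  15.        ] [ 556.2662307  -131.34728177   15.        ] [643.86375494 176.29933973  15.        ] 196.3430411360697 250.90831815176657
ang y 125.76889397009619 ang x 36.24236782195514
centre [600.06499282  22.47602898  15.        ]
scene front-right,back-right corners [ 562.64333979 -132.818987     15.        ] [766.82031657  19.83042865  15.        ] 254.93152403039014 36.78299734938623
patch (array([551.82080108, -51.98750027,  52.5057256 ]), np.float64(2.995616391165018)) [552.01047963 -50.46148216  54.        ] [552.16420662 -53.65350183  54.        ]
cap top [518.92253597 135.14993015 254.        ] [522.56114835 135.33994441 254.        ]
yel [ 462.97564601 -273.61487246   42.        ]
yel [ 442.81357172 -371.13320536   42.        ]
yel [ 407.35762474 -364.35670337   42.        ]
yel [ 423.94131232 -266.18399354   42.        ]
yels [ 415.71048734 -363.39640263   42.        ]
yels [ 434.98316694 -267.27892129   42.        ]
mat [ 545.91186612 -247.76686795    6.        ]
mat [ 567.59686189 -432.81518376    6.        ]
mat [ 375.11153581 -457.64767457    6.        ]
mat [ 350.51141865 -273.98114391    6.        ]
```

```bash
cat >> h.py <<'E'
def tool():
    s=get_state(); return s['position'],Ro.from_rotvec(s['orientation'])
def plan(target,Rt):
    p,R=tool(); d=R.inv().apply(np.array(target)-p); r=(R.inv()*Rt).as_rotvec(degrees=True)
    return d.round(1),r.round(2)
def down(azx):  # tool z down, tool x at azimuth azx (deg)
    a=np.radians(azx); x=np.array([np.cos(a),np.sin(a),0]); zz=np.array([0,0,-1.]); return Ro.from_matrix(np.stack([x,np.cross(zz,x),zz],1))
E
python3 - <<'E'
from h import *
p,R=tool(); print(R.as_matrix().round(3)); 
c=camera('wrist'); print(R.inv().apply(-np.array(c['R']).T@np.array(c['t']).ravel()-p))
for az in(-11,169): print(az,plan([442,-287,120],down(az)))
c=camera('top')
for q in [(222,407),(305,385),(343,310),(330,270),(145,370)]: print(onz(c,235+q[0]/3,95+q[1]/3,15).round(1))
E
```

```text
[[ 0.237 -0.971 -0.   ]
 [-0.971 -0.237  0.001]
 [-0.001 -0.    -1.   ]]
[   0.76373989  -78.29973251 -144.11998426]
-11 (array([-241. , -361.2,  111.2]), array([-2.000e-02,  3.000e-02, -6.526e+01]))
169 (array([-241. , -361.2,  111.2]), array([3.0000e-02, 2.0000e-02, 1.1474e+02]))
[484.  17.  15.]
[504.6 -59.4  15. ]
[575.  -95.3  15. ]
[612.9 -83.7  15. ]
[518.1  88.1  15. ]
```

```bash
python3 -m creep '[[[-24,-36,0],[0,0,-6.5]],[[-48,-72,0],[0,0,-13]],[[-72,-108,5],[0,0,-19.5]],[[-96,-144,10],[0,0,-26]],[[-120,-180,20],[0,0,-32.5]],[[-145,-217,30],[0,0,-39]],[[-169,-253,40],[0,0,-45.5]],[[-193,-289,50],[0,0,-52]],[[-217,-325,60],[0,0,-58.5]],[[-241,-361,70],[0,0,-65]]]' 85 30
python3 -m creep '[[[0,0,0],[0,0,0]],[[0,0,0],[0,0,0]]]'
python3 - <<'E'
from h import *
c=snap('wrist','w1'); print(plan([442,-287,120],down(-11)), tool()[0])
c=snap('top','t1')
E
```

```text
time: 1.18
position: [426.7, -303.3, 166.7]
orientation: [-3.127, 0.3, -0.001]
wrist_force: [1.6, -1.2, 1.0]
gripper_width: 85.1
time: 1.35
position: [427.7, -301.4, 166.1]
orientation: [-3.127, 0.293, 0.001]
wrist_force: [0.6, -0.7, 0.6]
gripper_width: 84.7
(array([ 11.7, -18.2,  46.5]), array([0.  , 0.  , 0.14])) [ 427.06111071 -302.66394319  166.52199254]
```

View pics/w1.png

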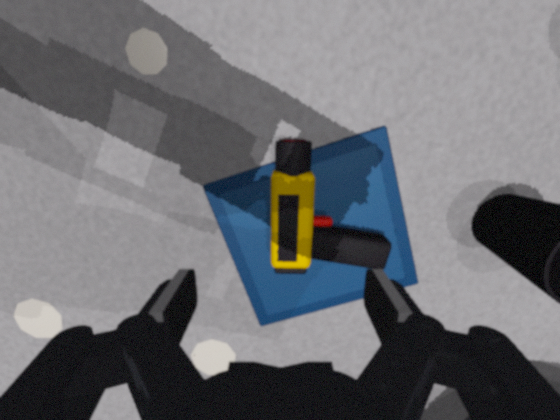

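The wrist picture shows the barrel upright at columns 270-315, with yellow from rows 172 to 268 and the lens at (293,143). It is nearly aligned with the tool. I'll measure it from this view.

Run:
```python
from h import *
c=camera('wrist'); 
im=c['pixels'];hsv=cv2.cvtColor(im,cv2.COLOR_BGR2HSV); m=cv2.inRange(hsv,(20,130,60),(36,255,255))
m=cv2.morphologyEx(m,cv2.MORPH_OPEN,np.ones((3,3)));cs,_=cv2.findContours(m,cv2.RETR_EXTERNAL,cv2.CHAIN_APPROX_NONE)
k=max(cs,key=cv2.contourArea); r=cv2.minAreaRect(k); bx=cv2.boxPoints(r); print(r)
P=np.array([onz(c,*b,42) for b in bx]); print(bx.round(1),P.round(1)); print(P.mean(0), np.linalg.norm(np.diff(P,axis=0),axis=1))
for i in range(4):
  d=P[(i+1)%4]-P[i]; print(np.degrees(np.arctan2(d[1],d[0])))
```

```text
((292.181884765625, 217.3151397705078), (42.50061798095703, 98.02024841308594), 1.2730300426483154)
[[269.8 265.8]
 [272.  167.8]
 [314.5 168.8]
 [312.3 266.8]] [[ 403.5 -364.5   42. ]
 [ 425.7 -266.1   42. ]
 [ 464.  -274.4   42. ]
 [ 446.2 -373.8   42. ]]
[ 434.84574877 -319.70276982   42.        ] [100.8131855   39.24684618 100.96222376]
77.27227901234193
-12.231603122730874
-100.15254216416655
167.65538768017606
```

Run:
```python
from h import *
print(plan([441.2,-288.3,12],down(-11.4)))
```

```text
(array([ 11.4, -18.4, 154.9]), array([ 0.02, -0.04,  0.36]))
```

```bash
python3 -m creep '[[[4,-8,25],[0,0,0.3]],[[11,-18,50],[0,0,0.4]],[[11.4,-18.4,75],[0,0,0.4]],[[11.4,-18.4,100],[0,0,0.4]],[[11.4,-18.4,120],[0,0,0.4]],[[11.4,-18.4,135],[0,0,0.4]],[[11.4,-18.4,145],[0,0,0.4]],[[11.4,-18.4,153],[0,0,0.4]],[[11.4,-18.4,155],[0,0,0.4]],[[11.4,-18.4,155],[0,0,0.4]]]'
python3 - <<'E'
from h import *
print(plan([441.2,-288.3,12],down(-11.4)),get_state()['wrist_force'])
snap('wrist','w2')
E
```

```text
time: 2.33
position: [440.9, -288.9, 12.0]
orientation: [3.125, -0.315, 0.001]
wrist_force: [-0.5, -0.7, -1.2]
gripper_width: 85.2
(array([ 0.1, -0.6, -0. ]), array([ 0.02, -0.04, -0.1 ])) [-0.52069359 -0.68361708 -1.21045997]
```

View pics/w2.png

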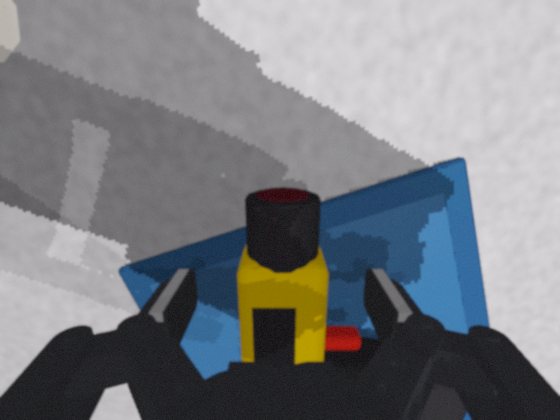

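The barrel (columns 238-328) sits between the fingers, with the red lens edge at (283,195). I'll close the fingers.

```bash
python3 -m creep '[[[0,0,0],[0,0,0]],[[0,0,0],[0,0,0]],[[0,0,0],[0,0,0]],[[0,0,0],[0,0,0]],[[0,0,0],[0,0,0]],[[0,0,0],[0,0,0]],[[0,0,0],[0,0,0]],[[0,0,0],[0,0,0]]]' 25 40
python3 -m creep '[[[0,0,-5],[0,0,0]],[[0,0,-15],[0,0,0]],[[0,0,-28],[0,0,0]],[[0,0,-42],[0,0,0]],[[0,0,-55],[0,0,0]],[[0,0,-65],[0,0,0]],[[0,0,-70],[0,0,0]],[[0,0,-70],[0,0,0]]]'
python3 - <<'E'
from h import *
print(tool()[0],tool()[1].as_matrix().round(3)); snap('wrist','w3')
E
```

```text
time: 3.05
position: [441.7, -289.1, 13.2]
orientation: [3.124, -0.314, 0.004]
wrist_force: [-0.6, 0.0, 5.3]
gripper_width: 41.5
time: 3.72
position: [442.2, -289.4, 84.6]
orientation: [3.123, -0.314, 0.007]
wrist_force: [0.1, 0.2, -2.3]
gripper_width: 41.4
[ 442.22118594 -289.42370059   84.5811571 ] [[ 0.98  -0.199  0.004]
 [-0.199 -0.98  -0.003]
 [ 0.005  0.002 -1.   ]]
```

View pics/w3.png

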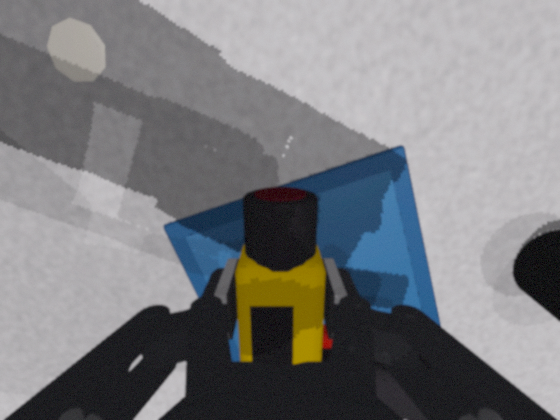

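```bash
cat >> h.py <<'E'
L=np.array([0,-47,-11.5])
def aim(patch,head,pitch,d):
    h,p=np.radians([head,pitch]); f=np.array([np.cos(p)*np.cos(h),np.cos(p)*np.sin(h),-np.sin(p)])
    y=-f; x=np.array([np.sin(h),-np.cos(h),0]); R=Ro.from_matrix(np.stack([x,y,np.cross(x,y)],1))
    return patch-d*f-R.apply(L), R
E
python3 - <<'E'
from h import *
c=camera('wrist'); p,R=tool(); print(proj(c,p+R.apply(L)),proj(c,p+R.apply(L+[15,0,0])),proj(c,p+R.apply(L+[-15,0,0])),proj(c,p+R.apply(L+[0,0,-15])))
for d in(130,100):
  T,Rt=aim(np.array([552,-52,53.]),64,10,d); print(T.round(1),plan(T,Rt))
E
```

```text
[[280.26490718 189.86503285]] [[312.31711282 189.86826348]] [[248.21586182 189.85790201]] [[280.26738469 197.96670772]]
[ 474.7 -210.5   72.4] (array([ 16.9, -83.5,  10.7]), array([-9.9 , -1.42, 14.48]))
[ 487.7 -183.9   67.2] (array([  24.3, -112.1,   15.9]), array([-9.9 , -1.42, 14.48]))
```

```bash
python3 -m creep '[[[2,-10,1],[-1.2,-0.2,1.8]],[[4,-21,2],[-2.5,-0.4,3.6]],[[7,-33,4],[-4,-0.6,5.8]],[[9,-45,5],[-5.4,-0.8,8]],[[12,-58,7],[-7,-1,10.2]],[[14,-70,9],[-8.4,-1.2,12.3]],[[16,-79,10],[-9.5,-1.4,14]],[[17,-83,11],[-9.9,-1.4,14.5]],[[17,-83,11],[-9.9,-1.4,14.5]],[[17,-83,11],[-9.9,-1.4,14.5]]]'
python3 - <<'E'
from h import *
c=snap('wrist','w4'); snap('scene','s4'); p,R=tool(); print(p,proj(c,[552,-52,53]),proj(c,p+R.apply(L)))
E
```

```text
time: 4.65
position: [474.3, -210.5, 71.3]
orientation: [2.896, -0.667, -0.06]
wrist_force: [-0.1, -0.4, -2.2]
gripper_width: 41.4
[ 474.20458319 -211.15893046   71.73466356] [[ 282.63379992 -206.96637286]] [[281.15202858 191.46318418]]
```

View pics/w4.png

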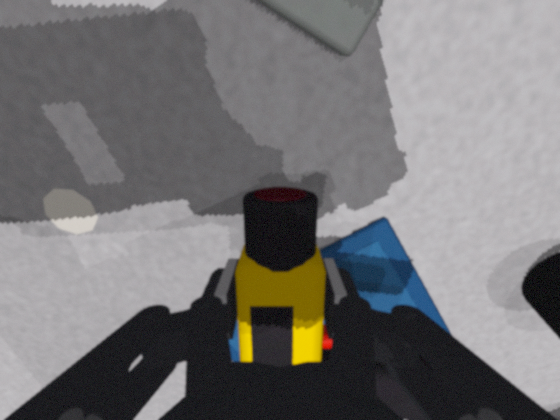

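View pics/s4.png

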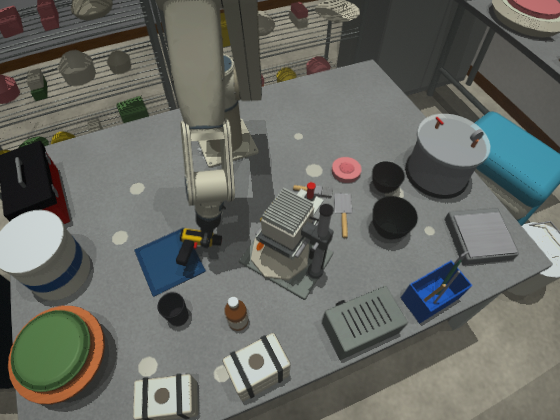

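Run:
```python
from h import *
c=camera('wrist'); print(onz(c,347,54,15))
for d in(95,85): 
  T,Rt=aim(np.array([552,-52,53.5]),64,10,d); print(T.round(1),plan(T,Rt))
```

```text
[ 553.16044535 -133.40808155   15.        ]
[ 489.8 -179.5   66.8] (array([ -0. , -35.8,  -1.2]), array([-0.01,  0.02, -0.04]))
[ 494.1 -170.6   65.1] (array([ -0. , -45.8,  -1.2]), array([-0.01,  0.02, -0.04]))
```

```bash
python3 -m creep '[[[0,-5,0],[0,0,0]],[[0,-12,-0.5],[0,0,0]],[[0,-20,-1],[0,0,0]],[[0,-28,-1],[0,0,0]],[[0,-35,-1],[0,0,0]],[[0,-40,-1],[0,0,0]],[[0,-41,-1],[0,0,0]],[[0,-41,-1],[0,0,0]],[[0,-41,-1],[0,0,0]],[[0,-41,-1],[0,0,0]]]'
python3 - <<'E'
from h import *
p,R=tool(); l=p+R.apply(L); f=-R.as_matrix()[:,1]
for P in ([552,-50.5,54],[552,-53.7,54]):
  v=R.inv().apply(np.array(P)-l); print(v)
cs=snap('scene','s5');ct=snap('top','t5')
for n in('scene','top'):
  im=cv2.imread('pics/%s5.png'%n[0]); x0,y0=(180,190) if n=='scene' else (300,150)
  cv2.imwrite(f'pics/{n}5z.png',cv2.resize(im[y0:y0+100,x0:x0+140],None,fx=4,fy=4,interpolation=cv2.INTER_CUBIC))
  print(n,proj(cs if n=='scene' else ct,[l])-[x0,y0], 'x4')
E
```

```text
time: 5.63
position: [491.9, -175.0, 65.8]
orientation: [2.895, -0.67, -0.059]
wrist_force: [-0.8, 0.3, -3.4]
gripper_width: 41.3
[ -0.73467436 -91.20970825  -0.90573712]
[  0.67056649 -88.37834074  -0.40708276]
scene [[53.40042175 51.78470419]] x4
top [[65.01919872 67.4749533 ]] x4
```

View pics/scene5z.png

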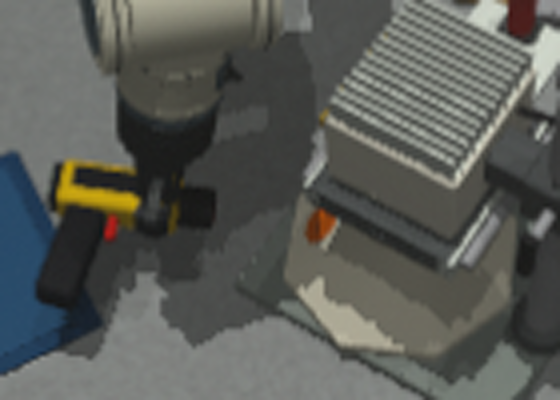

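View pics/top5z.png

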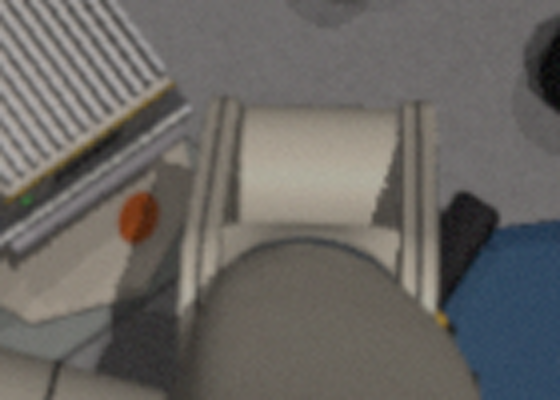

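The scene view shows the thermometer level and facing the patch at zoom (320,225), which the cassette may partly hide. I'll check that against the projected disc.

Run:
```python
from h import *
a=np.radians(243); n=np.array([np.cos(a),np.sin(a),1])/2**.5; e=np.array([-np.sin(a),np.cos(a),0]); w=np.cross(n,e)
t=np.linspace(0,2*np.pi,24,endpoint=False)
cs={k:camera(k) for k in('scene','top')}
for P in ([552,-52,53.5],[552,-50.5,54]):
  D=np.array(P)+20*(np.cos(t)[:,None]*e+np.sin(t)[:,None]*w)
  for k in cs:
    q=proj(cs[k],D); print(P,k,q.min(0).round(1),q.max(0).round(1))
for k in cs:
  hsv=cv2.cvtColor(cs[k]['pixels'],cv2.COLOR_BGR2HSV); m=cv2.inRange(hsv,(4,110,60),(20,255,255)); x,y=(259,245) if k=='scene' else (334,204)
  m[:y-14]=0;m[y+14:]=0;m[:,:x-14]=0;m[:,x+14:]=0
  ys,xs=np.nonzero(m);print(k,xs.min(),xs.max(),ys.min(),ys.max(),xs.mean(),ys.mean())
```

```text
[552, -52, 53.5] scene [256.1 240.1] [264.2 251.1]
[552, -52, 53.5] top [329.3 196.8] [340.1 211.3]
[552, -50.5, 54] scene [256.5 239.9] [264.7 250.9]
[552, -50.5, 54] top [328.8 196.8] [339.6 211.2]
scene 256 263 242 250 259.51063829787233 245.7872340425532
top 330 339 198 210 334.19191919191917 203.91919191919192
```

The aim agrees with both views to about 2 mm, so I'll hold steady here.

```bash
for i in 1 2; do python3 -m creep '[[[0,0,0],[0,0,0]],[[0,0,0],[0,0,0]],[[0,0,0],[0,0,0]],[[0,0,0],[0,0,0]],[[0,0,0],[0,0,0]],[[0,0,0],[0,0,0]],[[0,0,0],[0,0,0]],[[0,0,0],[0,0,0]],[[0,0,0],[0,0,0]],[[0,0,0],[0,0,0]]]'; done
python3 - <<'E'
from h import *
p,R=tool(); l=p+R.apply(L); print(R.inv().apply(np.array([552,-52,53.7])-l))
print(plan([442,-289.2,60],down(-11.4)))
E
```

```text
time: 6.67
position: [492.0, -175.1, 65.8]
orientation: [2.895, -0.67, -0.059]
wrist_force: [0.0, 0.5, -2.8]
gripper_width: 41.6
time: 7.5
position: [492.0, -175.1, 65.8]
orientation: [2.895, -0.67, -0.059]
wrist_force: [-0.6, 0.1, -2.4]
gripper_width: 41.2
[ -0.18294526 -89.9655373   -0.35354548]
(array([  5.2, 121.6,  27.3]), array([  9.93,   1.29, -14.63]))
```

```bash
python3 -m creep '[[[0,8,1],[0.6,0,-0.5]],[[0,22,3],[1.6,0.2,-2]],[[1,38,7],[3,0.4,-4]],[[2,56,11],[4.5,0.6,-6.5]],[[3,75,16],[6.2,0.8,-9]],[[4,93,20],[7.8,1,-11.5]],[[5,108,24],[9,1.2,-13.5]],[[5.2,118,26.5],[9.8,1.3,-14.5]],[[5.2,121.6,27.3],[9.9,1.3,-14.6]],[[5.2,121.6,27.3],[9.9,1.3,-14.6]]]'
python3 - <<'E'
from h import *
print(tool()[0],plan([441.7,-289.2,13.5],down(-11.4)))
E
```

```text
time: 8.33
position: [441.4, -290.1, 59.9]
orientation: [3.125, -0.316, -0.0]
wrist_force: [-0.5, 0.2, -2.5]
gripper_width: 41.6
[ 441.43878274 -290.05312324   59.94515901] (array([ 0.1, -0.9, 46.4]), array([ 0.05,  0.  , -0.16]))
```

```bash
python3 -m creep '[[[0,-0.5,6],[0,0,0]],[[0,-0.9,15],[0,0,0]],[[0,-0.9,24],[0,0,0]],[[0,-0.9,32],[0,0,0]],[[0,-0.9,38],[0,0,0]],[[0,-0.9,42],[0,0,0]],[[0,-0.9,44],[0,0,0]],[[0,-0.9,45],[0,0,0]],[[0,-0.9,45.5],[0,0,0]],[[0,-0.9,45.5],[0,0,0]]]'
python3 -m creep '[[[0,0,0.5],[0,0,0]],[[0,0,1],[0,0,0]],[[0,0,1.3],[0,0,0]],[[0,0,1.3],[0,0,0]]]'
```

```text
time: 9.17
position: [441.8, -289.3, 14.6]
orientation: [3.125, -0.316, 0.0]
wrist_force: [-0.3, 0.1, -2.2]
gripper_width: 41.4
time: 9.5
position: [441.8, -289.4, 13.4]
orientation: [3.124, -0.316, 0.0]
wrist_force: [-1.1, 0.1, -2.2]
gripper_width: 41.5
```

```bash
python3 -m creep '[[[0,0,0.4],[0,0,0]],[[0,0,0.8],[0,0,0]],[[0,0,0.8],[0,0,0]]]'
python3 -m creep '[[[0,0,0.4],[0,0,0]],[[0,0,0.8],[0,0,0]],[[0,0,0.8],[0,0,0]]]'
```

```text
time: 9.75
position: [441.8, -289.4, 13.2]
orientation: [3.124, -0.316, 0.001]
wrist_force: [-2.2, 1.4, 6.2]
gripper_width: 41.7
time: 10.0
position: [441.9, -289.4, 13.2]
orientation: [3.124, -0.316, 0.001]
wrist_force: [-3.5, 2.3, 10.5]
gripper_width: 41.5
```

It's seated, with the mat pushing up at 10 N. I'll release slowly and rise.

```bash
python3 -m creep '[[[0,0,-0.3],[0,0,0]],[[0,0,-0.3],[0,0,0]],[[0,0,-0.3],[0,0,0]],[[0,0,-0.3],[0,0,0]],[[0,0,-0.3],[0,0,0]],[[0,0,-0.3],[0,0,0]],[[0,0,-0.3],[0,0,0]],[[0,0,-0.3],[0,0,0]]]' 85
python3 -m creep '[[[0,0,-10],[0,0,0]],[[0,0,-30],[0,0,0]],[[0,0,-60],[0,0,0]],[[0,0,-95],[0,0,0]],[[0,0,-130],[0,0,0]],[[0,0,-165],[0,0,0]],[[0,0,-200],[0,0,0]],[[0,0,-235],[0,0,0]],[[0,0,-270],[0,0,0]],[[0,0,-290],[0,0,0]]]'
python3 - <<'E'
from h import *
ct=snap('top','t6');cs=snap('scene','s6');snap('wrist','w6')
g=np.array([521,135,0])
for az in(126.3,-53.7): print(az,plan([521,135,320],down(az)),tool()[0])
E
```

```text
time: 10.67
position: [441.8, -289.4, 13.4]
orientation: [3.124, -0.317, 0.001]
wrist_force: [0.5, 0.2, -0.7]
gripper_width: 85.0
time: 11.5
position: [442.4, -289.5, 308.4]
orientation: [3.122, -0.316, 0.008]
wrist_force: [0.0, 0.2, 1.4]
gripper_width: 85.2
126.3 (array([  -7.9, -431.5,  -15.4]), array([ 4.3000e-01,  8.0000e-02, -1.3787e+02])) [ 442.27097851 -289.41605765  305.93784388]
-53.7 (array([  -7.9, -431.5,  -15.4]), array([ 0.06, -0.34, 42.13])) [ 442.27097851 -289.41605765  305.93784388]
```

View pics/w6.png

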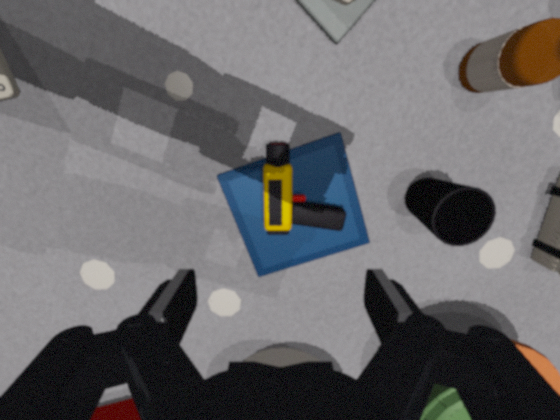

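View pics/s6.png

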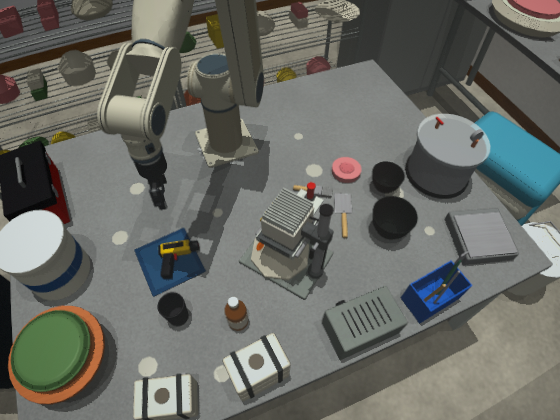

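The thermometer lies on the mat as before. Next I'll swing to a point in front of the post, keeping clear of the lamp head.

Run:
```python
from h import *
for w in ([430,-90,350],[430,110,350]): print(plan(w,down(-53.7)))
```

```text
(array([ -51.8, -192.8,  -44.9]), array([ 0.06, -0.34, 42.13]))
(array([ -91.9, -388.7,  -45.7]), array([ 0.06, -0.34, 42.13]))
```

```bash
python3 -m creep '[[[-10,-35,-10],[0,0,4]],[[-20,-73,-20],[0,0,8]],[[-30,-112,-30],[0,0,13]],[[-41,-151,-40],[0,0,18]],[[-51,-190,-45],[0,0,23]],[[-60,-230,-45],[0,0,28]],[[-68,-270,-45],[0,0,33]],[[-76,-310,-45],[0,0,38]],[[-84,-350,-45],[0,0,42]],[[-91,-385,-45],[0,0,42.1]]]'
python3 -m creep '[[[0,0,0],[0,0,0]]]'
python3 - <<'E'
from h import *
c=snap('wrist','w7'); print(tool()[0],plan([521,135,300],down(-53.7)))
E
```

```text
time: 12.48
position: [428.7, 108.3, 348.1]
orientation: [2.798, -1.422, 0.006]
wrist_force: [0.6, -0.5, -0.2]
gripper_width: 84.7
time: 12.57
position: [427.7, 112.9, 347.0]
orientation: [2.802, -1.416, 0.002]
wrist_force: [1.1, -0.4, -0.5]
gripper_width: 85.2
[427.23900243 110.95755648 346.59756771] (array([ 36.2, -89.9,  46.4]), array([ 0.2 , -0.17,  0.12]))
```

View pics/w7.png

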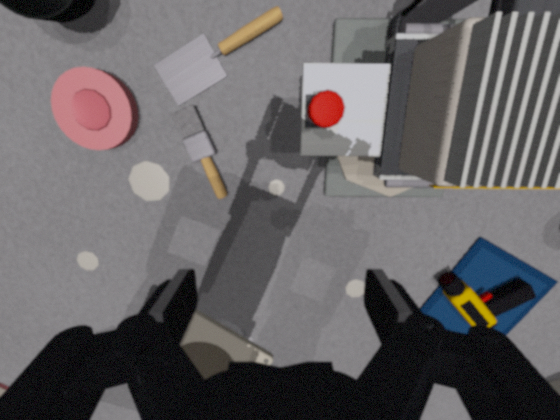

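The wrist view shows the red cap at about (326,108), the tongue spanning columns 302-390 and rows 63-157, and the head on the right. I'll measure the post and its direction.

Run:
```python
from h import *
c=camera('wrist'); im=c['pixels']; hsv=cv2.cvtColor(im,cv2.COLOR_BGR2HSV)
m=cv2.inRange(hsv,(0,170,90),(6,255,255))|cv2.inRange(hsv,(174,170,90),(180,255,255)); m[:60]=0;m[160:]=0;m[:,:280]=0;m[:,380:]=0
cs,_=cv2.findContours(m,cv2.RETR_EXTERNAL,cv2.CHAIN_APPROX_NONE);k=max(cs,key=cv2.contourArea);print(cv2.minEnclosingCircle(k),cv2.boundingRect(k))
(u,v),r=cv2.minEnclosingCircle(k)
print('cap',onz(c,u,v,254)); P=[onz(c,u,v,254) for u,v in[(u+r,v),(u-r,v)]]; print(np.linalg.norm(P[0]-P[1]))
a=[onz(c,*q,192) for q in [(302,63),(390,63),(301,156),(379,157)]]; print(np.array(a).round(1))
d=a[0]-a[1];print(np.degrees(np.arctan2(d[1],d[0])));d=a[2]-a[3];print(np.degrees(np.arctan2(d[1],d[0])));d=a[0]-a[2];print(np.degrees(np.arctan2(d[1],d[0])),np.linalg.norm(d))
```

```text
((324.66217041015625, 106.85134887695312), 18.397390365600586) (307, 89, 35, 36)
cap [518.02396298 135.16919285 254.        ]
28.026428422745926
[[542.2 170.  192. ]
 [590.2 104.8 192. ]
 [474.9 119.1 192. ]
 [520.9  54.9 192. ]]
126.35051205296232
125.64670388491035
37.09117184893981 84.39187775581188
```

```bash
python3 - <<'E'
from h import *
print(plan([519.5,135.2,275],down(-53.8)))
E
python3 -m creep '[[[8,-20,0],[0,0,0]],[[18,-45,0],[0,0,0]],[[28,-68,5],[0,0,0]],[[34,-82,15],[0,0,0.1]],[[35,-88,30],[0,0,0.2]],[[35,-88,45],[0,0,0.2]],[[35,-88,55],[0,0,0.2]],[[35,-88,60],[0,0,0.2]],[[35,-88,60],[0,0,0.2]]]'
python3 - <<'E'
from h import *
c=snap('wrist','w8'); print(tool()[0],plan([519.5,135.2,204],down(-53.8)))
E
```

```text
(array([ 33.5, -89.8,  71.4]), array([ 0.23, -0.2 ,  0.16]))
time: 13.42
position: [518.0, 131.7, 285.0]
orientation: [2.794, -1.421, -0.001]
wrist_force: [0.0, -0.4, 0.3]
gripper_width: 84.6
[518.57134811 132.14503357 286.08630997] (array([-2.2, -3. , 82.1]), array([ 0.3 , -0.18, -0.09]))
```

View pics/w8.png

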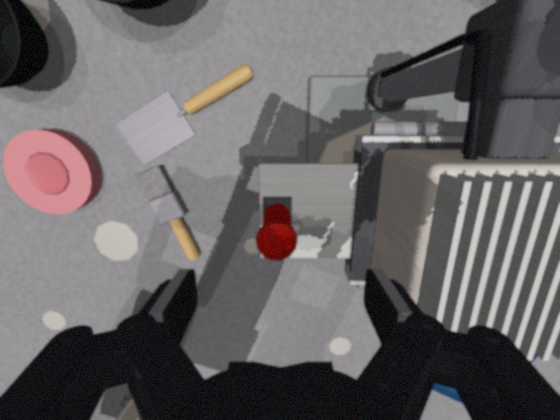

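The cap at (277,238) is centred between the fingers (columns 195-365). I'll descend.

```bash
python3 -c "
from h import *
print(onz(camera('wrist'),277,240,254))"
python3 -m creep '[[[-1,-2,10],[0,0,0]],[[-2,-3,25],[0,0,0]],[[-2,-3,40],[0,0,0]],[[-2,-3,53],[0,0,0]],[[-2,-3,64],[0,0,0]],[[-2,-3,73],[0,0,0]],[[-2,-3,79],[0,0,0]],[[-2,-3,82],[0,0,0]],[[-2,-3,82],[0,0,0]]]'
python3 - <<'E'
from h import *
c=snap('wrist','w9'); snap('scene','s9');print(tool()[0],plan([519.5,135.2,204],down(-53.8)),get_state()['wrist_force'])
E
```

```text
[520.31279386 135.46046031 254.        ]
time: 14.27
position: [520.1, 135.4, 204.4]
orientation: [2.796, -1.421, 0.002]
wrist_force: [-0.2, -0.4, -0.1]
gripper_width: 85.0
[520.57932811 135.48886866 205.23585417] (array([-0.4,  1. ,  1.2]), array([ 0.17, -0.23, -0.08])) [ 0.1988087  -0.3187612   0.26912017]
```

View pics/w9.png

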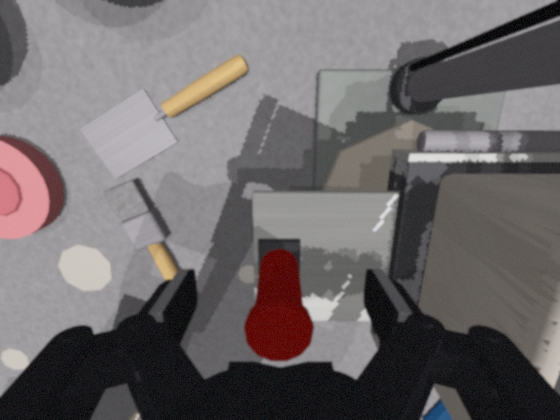

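View pics/s9.png

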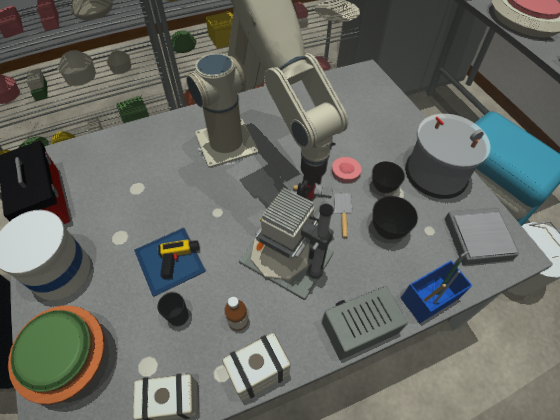

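```bash
python3 -m creep '[[[0,0,0],[0,0,0]],[[0,0,0],[0,0,0]],[[0,0,0],[0,0,0]],[[0,0,0],[0,0,0]],[[0,0,0],[0,0,0]],[[0,0,0],[0,0,0]],[[0,0,0],[0,0,0]],[[0,0,0],[0,0,0]],[[0,0,0],[0,0,0]],[[0,0,0],[0,0,0]]]' 10 60
python3 - <<'E'
from h import *
p,R=tool();print(p,get_state()['wrist_force'],R.inv().apply([np.cos(np.radians(126.3)),np.sin(np.radians(126.3)),0])*35)
snap('wrist','w10')
E
```

```text
time: 15.2
position: [520.1, 136.2, 205.5]
orientation: [2.797, -1.422, 0.002]
wrist_force: [-4.1, 4.4, 3.9]
gripper_width: 22.5
[520.14244072 136.18069162 205.52641476] [-4.07581291  4.36573134  3.86568993] [-34.99967528   0.11760392  -0.09433612]
```

View pics/w10.png

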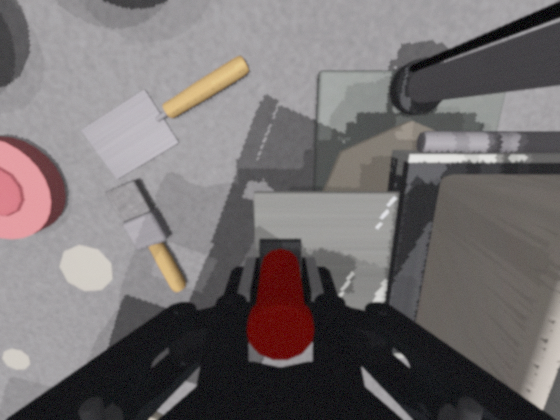

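```bash
python3 -m creep '[[[-2,0,0],[0,0,0]],[[-5,0,0],[0,0,0]],[[-9,0,0],[0,0,0]],[[-13,0,0],[0,0,0]],[[-17,0,0],[0,0,0]],[[-21,0,0],[0,0,0]],[[-25,0,0],[0,0,0]],[[-29,0,0],[0,0,0]],[[-32,0,0],[0,0,0]],[[-34,0,0],[0,0,0]]]'
python3 -m creep '[[[0,0,0],[0,0,0]]]'
python3 - <<'E'
from h import *
p,R=tool();u=np.array([np.cos(np.radians(126.3)),np.sin(np.radians(126.3)),0]);print(p,(p-[520.1,136.2,205.5])@u,get_state()['wrist_force']@u)
c=snap('wrist','w11'); z=c['pixels'][150:400,180:460]; cv2.imwrite('pics/w11z.png',cv2.resize(z,None,fx=2.5,fy=2.5)); snap('top','t11')
E
```

```text
time: 16.08
position: [500.8, 163.0, 205.6]
orientation: [2.797, -1.421, 0.005]
wrist_force: [4.2, -7.8, 0.1]
gripper_width: 22.5
time: 16.17
position: [501.3, 162.3, 205.6]
orientation: [2.797, -1.421, 0.008]
wrist_force: [4.2, -6.9, -1.9]
gripper_width: 22.5
[501.30569628 162.34824868 205.60204366] 32.200088631275285 -8.039983124552014
```

View pics/w11z.png

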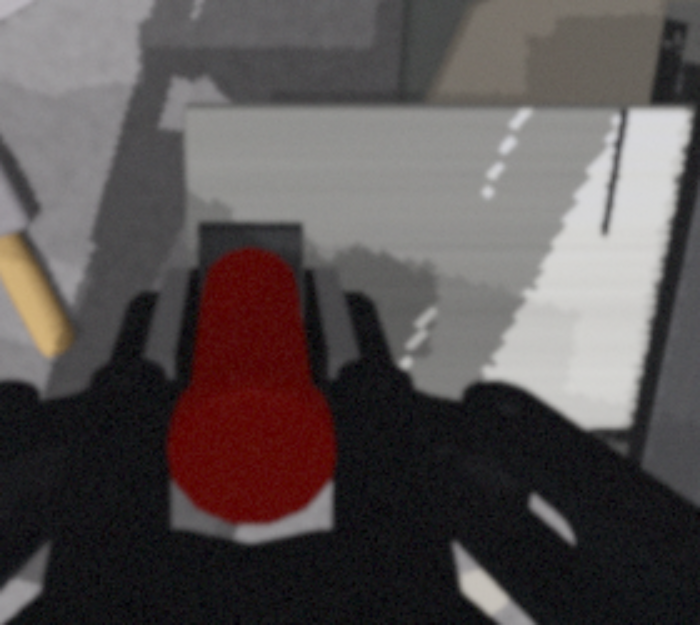

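The black quarter tick is visible about 17 mm outside the cassette edge and the red half line is just not out yet. That fits about 32 mm, so I'll pull 3 mm more.

```bash
python3 -m creep '[[[-1.5,0,0],[0,0,0]],[[-3.4,0,0],[0,0,0]],[[-3.4,0,0],[0,0,0]],[[-3.4,0,0],[0,0,0]],[[-3.4,0,0],[0,0,0]],[[-3.4,0,0],[0,0,0]]]'
python3 - <<'E'
from h import *
p,R=tool();u=np.array([np.cos(np.radians(126.3)),np.sin(np.radians(126.3)),0]);print(p,(p-[520.1,136.2,205.5])@u,get_state()['wrist_force']@u)
c=snap('wrist','w12'); z=c['pixels'][150:400,180:460]; cv2.imwrite('pics/w12z.png',cv2.resize(z,None,fx=2.5,fy=2.5))
E
```

```text
time: 16.77
position: [500.2, 164.0, 205.6]
orientation: [2.796, -1.42, 0.012]
wrist_force: [4.9, -7.7, -1.4]
gripper_width: 23.0
[500.15029729 163.96216714 205.5699032 ] 34.18480259063392 -9.040930708819044
```

View pics/w12z.png

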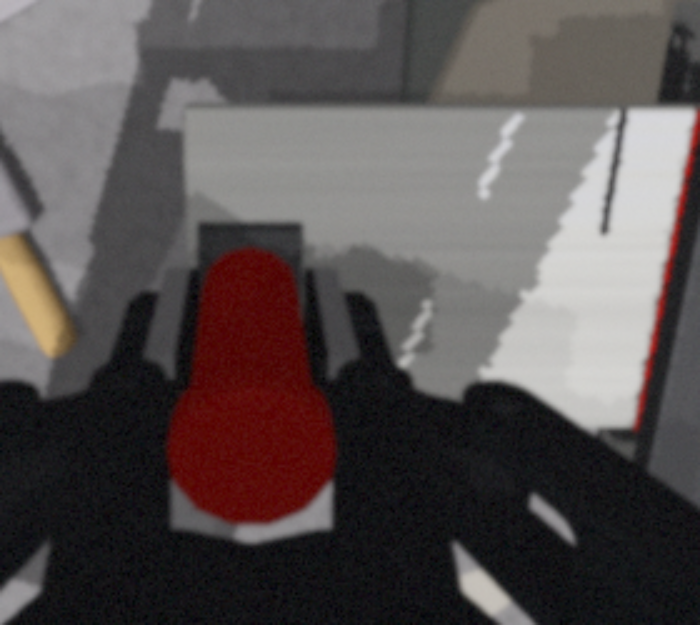

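The red half line now meets the cassette's edge at zoom (695,120)-(640,430). I'll hold here, with a slight outward bias against spring droop.

```bash
for i in 1 2 3 4 5; do python3 -m creep '[[[-1,0,0],[0,0,0]],[[-1,0,0],[0,0,0]],[[-1,0,0],[0,0,0]],[[-1,0,0],[0,0,0]],[[-1,0,0],[0,0,0]],[[-1,0,0],[0,0,0]],[[-1,0,0],[0,0,0]],[[-1,0,0],[0,0,0]],[[-1,0,0],[0,0,0]],[[-1,0,0],[0,0,0]]]' | head -2
python3 -c "
from h import *
p,R=tool();u=np.array([np.cos(np.radians(126.3)),np.sin(np.radians(126.3)),0]);print((p-[520.1,136.2,205.5])@u,get_state()['wrist_force']@u)"; done
python3 -c "
from h import *
c=snap('wrist','w13'); z=c['pixels'][150:400,180:460]; cv2.imwrite('pics/w13z.png',cv2.resize(z,None,fx=2.5,fy=2.5)); snap('scene','s13')"
```

```text
time: 17.65
position: [500.2, 163.8, 205.6]
34.033737630255146 -9.083167449344865
time: 18.48
position: [500.3, 163.7, 205.6]
33.89279439923959 -8.310283013772054
time: 19.32
position: [500.4, 163.7, 205.6]
33.81310597384316 -8.308233253984085
time: 20.15
position: [500.4, 163.6, 205.6]
33.734288715226846 -8.898687059251143
time: 20.98
position: [500.5, 163.6, 205.6]
33.67442750469557 -8.874493863183414
```

View pics/w13z.png

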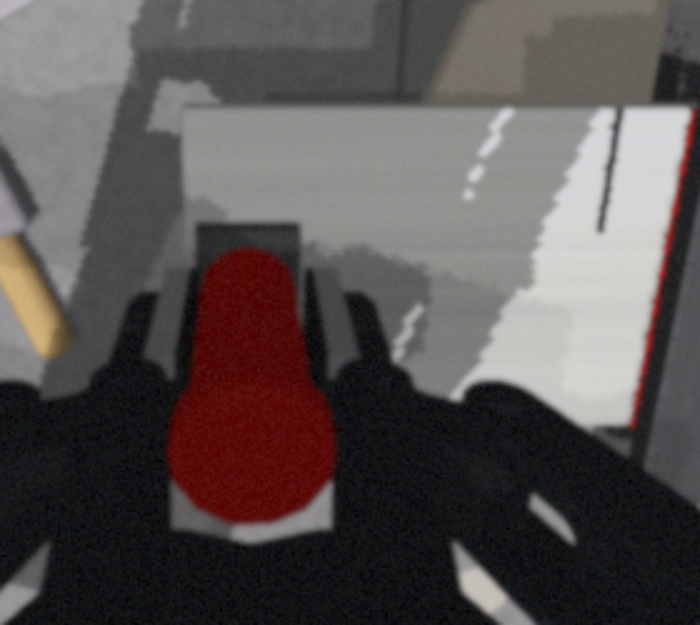

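View pics/s13.png

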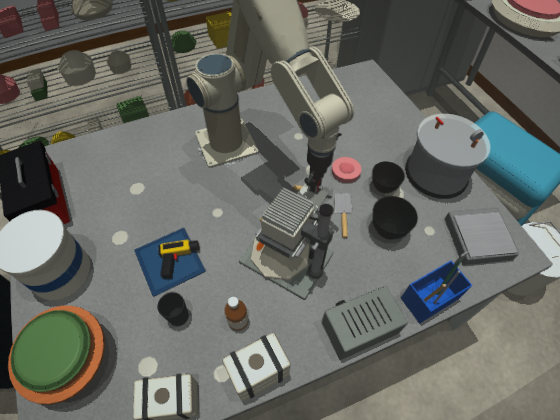

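```bash
python3 -c "
from h import *
print(job_done())"
```

```text
the job is handed in; nothing more can be done
None
```

I did the steps in order and handed the job in at about 21 s, still holding the shutter at half. The hand-in gives no verdict, so what follows rests on my own checks.

- **Temperature check:** The lens was held about 90 mm from the amber patch for roughly 2 s. I aimed from the patch position found in the top and scene views, which agreed to about 3 mm. I estimate the line of sight passed within about 2 mm of the patch centre. The wrist camera could not see the patch, so it gave no independent check of the aim.
- **Aim angle:** I pointed the thermometer only 10 degrees downward, not square to the 45-degree facet, to keep the gripper and camera clear of the lamp head.
- **Thermometer return:** I lowered it until the mat pushed back, then released it. The pictures afterwards show it lying on its side on the mat as before, about 50 mm from the mat's centre.
- **Shutter:** I gripped the post (22.5 mm finger opening) and pulled it to about 34 mm, which I held for over 4 s. The spring pulled back at about 8.5–9 N, and the red half line stayed at the cassette's edge in the last picture.
- **Small drift:** During the hold the opening crept shut by about 0.5 mm, from 34.2 to 33.7 mm, well inside the 29–41 mm band.
- **Everything else:** In the last scene picture the master and the other items look to be where they started. I judged this by eye and did not measure it.

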